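Change the label roll: feel out the old core, then seat the new roll

ROBOT

A 6-joint arm with a two-finger parallel gripper is mounted at the origin on the work surface. World frame = base frame: x ahead of the robot, y to its left, z up, the work surface at z = 0. Lengths are in m, angles in degrees, forces in N, time in s.
With the tool pointing down it reaches from about 0.275 to 0.85 m from the base axis. Payload 5.2 kg.
Tool frame: the origin (TCP) lies on the centre line of the jaws, within the pads' length; the fingertips stand 25 mm ahead of it and the grasp point (between the pads) lies 6 mm ahead of it; z points along the fingers, y is the direction in which the jaws open and shut (so a half turn about z gives the same grasp; the last joint's range is limited). The gripper opens to 85 mm and grips with 20 to 120 N. Pads are 22 mm wide; open, the fingers measure 114 mm over their backs; the gripper's body (76 mm by 85 mm) begins 54 mm behind the grasp point. The pads swing forward as they close: fully open they stand 13 mm farther back than shut.
Start: joints at [62.922, 14.817, 87.949, -0, 77.235, -11.62], TCP at [0.147, 0.53, 0.256] pointing down, gripper open.
Joint ranges: [-179.93, 179.93], [-52.35, 119.4], [10.71, 147.94], [-69.91, 249.91], [12.55, 155.21], [-178.61, 178.61]. Speed limits (degrees/s): [147.25, 147.25, 180, 180, 180, 180].

INTERFACE

Orientations are given as a 3x3 rotation matrix whose columns are the frame's x, y, z axes.
In Python, from cell import r gives the robot as it stands. The module is installed in compiled form; this text tells all that it offers.
- The arm moves only by the shell command python3 -m inch 'ROWS' [FORCE]. ROWS is JSON, a list that holds one entry, the list of rows, each a list of 7 numbers: the closure, from -1 (fully open) to 1 (shut), so that 0 is half open, then the shift along the tool's x, y, z in units of 40 mm (1.0 is 40 mm), then the turn, a rotation vector about the tool's x, y, z in units of 6 degrees (1.0 is 6 degrees). In form: [[[grip, x, y, z, wx, wy, wz], ...]]. A call has 1 to 12 rows; each row shifts and turns the pose as measured when the row begins, along the tool's axes as they then stand; what a row does not reach is not made up. A row lasts 1/10 s, in which the tool goes at most 50 mm and 8.59 degrees, less where a joint would pass 70% of its speed; a pose out of reach is approached as far as the arm can. A call is refused whole if a number of a shift passes 1 or a number of a turn 1, either way. A call with a gripper value outside its range is refused whole. The fingers move at their own pace and stop on an object; FORCE is the grip in N (left out, the last holds). Time passes only in rows, so rows that do not move let the fingers close. It gives the time, the measured TCP pose, the force and the opening at its end, in the units of the state.
- r.get_state(): the state, without advancing time (a new reading comes with each control period).
- r.read_camera(name): name is "side" or "top"; returns a dict with "pixels" (384x512x3 uint8, red, green, blue), "intrinsics" (3x3 intrinsics, pixels), "origin" and "orientation" of the camera in the world. Camera axes: x right, y down, z forward; pixel columns grow to the right and rows downward; lengths in m; the calibration is good to about 2 mm. A picture is of the moment at which its call begins. There is no depth.
- r.close_job(): hands the job in, once; it reports no verdict.
The state is a dict: "time": time; "joints": joint angles; "qvel": joint speeds; "joint_torque": joint torques, N m; "tool_pos": TCP position; "tcp_rot": TCP orientation; "contact_force": force on the tool from outside, world axes, zero at the start; "wrist_torque": the same for the moment, N m; "opening": opening from 0.0 (shut) to 1.0 (fully open).
Only numpy, scipy, OpenCV 4.12 (cv2) and the standard library are available. Lean on these libraries where they do the work, as an engineer would, in place of code of your own. Each camera call takes 0.05 s, during which the arm holds its last target. There are 200 camera calls.

TASK

Change the roll in the label printer on the shop counter: an empty core from the last roll is still lying somewhere in the open bay, so feel for it, lift it out and put it aside, in the grey tray for instance. Then take the new roll from its cradle and press it down between the two sprung guides until it is fully home on the bay floor with both hubs in its bore, and let go. Feel and press gently: never lean hard on the printer, and leave the other things on the counter where they are.

Things in the scene. Friction and masses are not known exactly. Their poses are not given: they have to be found in the camera images.
- printer: fixed grey label printer. Shell 242 (x, -147 to +95) x 122 (y), side walls 78 high beside the bay; its raised cover leans away past the +x end (to x 220, 135 high). Open bay around the origin, x -75 to +75, floor 12 above the counter with its last 12 at each end sloping up, end walls 42 and 44 above the counter. Origin on the counter under the bay centre; x along the bay, y across it, z up
- bay_floor (a point): centre of the bay floor, 12 above the counter, axes as the printer's. On this floor lies the empty core (its place is not measured): black tube, outer diameter 32, 57 long, 30 g, axis along y, centred in y, somewhere in the front or rear half, up to 37 from here. The guides pinch its ends: a sideways push under about 3 N does not shift it, a few newtons more slide or lift it. Anywhere in the bay it keeps the new roll from home
- seat (a point): where the new roll's centre is when fully home: on the printer's centre line, 74 above the counter; axes as the printer's. Each guide has a domed hub here, diameter 19, 2.5 proud of its face, that springs into the roll's bore when the roll is home; on its way down the roll pushes the hubs aside, which takes roughly 15 N of press beside its weight
- guide_left (a joint): sprung upright guide plate on the bay's +y side, 110 long in x, its top rounded as a lead-in, 88 above the counter. Metres outward: 0 when its face is 28.5 from the centre line (touching a 57 wide core or roll), -0.0006 when nothing is between the guides, at most 0.008. Its spring pushes inward with 5 N at 0, rising 0.4 N per mm
- guide_right (a joint): the same guide on the -y side, mirrored
- roll_centre (a point): centre of the new label roll: white, diameter 124, 57 wide, about 0.5 kg, with a bore of diameter 25 along its axis; its y axis is the roll's axis. It lies on its rim in the cradle with its axis level; its two flat end faces (57 apart) can be gripped from above near the top of the roll, above the guides' tops when it is home
- cradle: fixed dark steel cradle under the new roll, 140 (x) x 80 (y), 30 high at its x ends, open at its y sides; its plate is 6 thick; origin on the counter under its centre, y along the roll's axis
- tray: fixed open grey tray, 130 (x) x 110 (y), walls 3 thick and 30 high, empty: a handy place for the old core; origin on the counter under its centre
- spare_roll: bystander: smaller label roll standing on end, diameter 90, 57 high; origin at the centre of its underside
- honey_jar: bystander: amber jar, diameter 72, 100 high; origin at the centre of its underside
- tin_a: bystander: tin, diameter 73, 95 high; origin at the centre of its underside
- tin_b: bystander: low tin, diameter 84, 62 high; origin at the centre of its underside
- card_terminal: bystander: black card terminal lying flat, 165 x 76 x 22; origin at the centre of its underside
- date_stamp: bystander: hand stamp, foot 50 x 24, 68 high; origin at the centre of its underside
- tape_dispenser: bystander: desk tape dispenser, 150 x 62 x 94; origin at the centre of its underside
Things that resemble listed ones, but are neither listed nor needed, are in the scene too. What is shaped like the part that bears roll_centre but orange or red is not meant.

How it is judged (in metres and radians):
At the end, for the whole second after the job is handed in: the new roll's centre is within 4.5 mm of its seat (only possible with the old core out of the bay), its axis within 0.06 rad of the bay's cross axis, both guides have sprung back on to its ends (joints under 1.8 mm, hubs in the bore), and it is at rest and released (distance between roll_centre and seat below 0.0045 m and angle between the y axis of roll_centre and the y axis of seat, either way round below 0.06 rad and value of joint each of guide_left, guide_right below 0.0018 m and linear speed of new_roll below 0.02 m/s); the robot touches nothing.
It fails at once if the printer (shell, bay or guides, through whatever is pressed on it) is loaded with more than 60 N in all, the guides' pinch included (contact force between printer and anything else above 60 N).
It fails at once if another thing on the counter is shifted by more than 30 mm (distance of any of spare_roll, honey_jar, tin_a, tin_b, card_terminal, date_stamp, tape_dispenser from where it was at the start of the episode above 0.03 m).
It also fails if it takes over 72 s, if anything falls off the work surface, if the arm or the gripper's body presses on something with over 40 N, if the wrist force passes 120 N, or if a joint passes its speed limit or range.

## Working session

There is one attempt and no reset: what is moved stays moved. The work goes in short steps, Python scripts to look and compute and a shell command to move; the robot and the scene stay as the last step left them, time stands still between calls to the robot, and variables do not carry over. Pictures are saved under pics/ and viewed, about 8 in all and at most 12, crops included, and the job is handed in when it is done.

```bash
mkdir -p pics
cat > h.py <<'E'
import numpy as np, cv2, json
from cell import r
def snap(n,f):
    c=r.read_camera(n); cv2.imwrite('pics/'+f+'.png',c['pixels'][:,:,::-1]); 
    np.savez('pics/'+f+'.npz',K=c['intrinsics'],o=c['origin'],R=c['orientation']); return c
def ray(f,u,v):
    d=np.load('pics/'+f+'.npz'); w=d['R']@np.linalg.inv(d['K'])@[u,v,1]; return d['o'],w
def atz(f,u,v,z):
    o,w=ray(f,u,v); return o+w*(z-o[2])/w[2]
def proj(f,p):
    d=np.load('pics/'+f+'.npz'); c=d['R'].T@(np.array(p)-d['o']); q=d['K']@c; return q[:2]/q[2]
def crop(f,x0,y0,x1,y1,s,g):
    im=cv2.imread('pics/'+f+'.png')[y0:y1,x0:x1]; cv2.imwrite('pics/'+g+'.png',cv2.resize(im,None,fx=s,fy=s,interpolation=cv2.INTER_CUBIC))
E
python3 - <<'E'
from h import *
a=snap('top','t0');b=snap('side','s0')
for c in(a,b):print(c['intrinsics'],c['origin'],c['orientation'])
i=np.vstack([cv2.imread('pics/t0.png')]);cv2.imwrite('pics/t0b.png',cv2.resize(i,None,fx=1.5,fy=1.5))
i=cv2.imread('pics/s0.png');cv2.imwrite('pics/s0b.png',cv2.resize(i,None,fx=1.5,fy=1.5))
s=r.get_state();print(s)
E
```

```text
[[348.34168804   0.         251.24240694]
 [  0.         348.34168804 188.90255276]
 [  0.           0.           1.        ]] [0.27675906 0.00159149 1.50015222] [[ 0.01498883 -0.98757407  0.15643783]
 [-0.99965859 -0.01145207  0.02348503]
 [-0.02140167 -0.15673643 -0.98740856]]
[[357.79946244   0.         259.71349781]
 [  0.         357.79946244 195.01523774]
 [  0.           0.           1.        ]] [0.42500938 0.90212233 0.7816509 ] [[-0.99196315 -0.09336273  0.08539622]
 [-0.12494571  0.61643313 -0.77743088]
 [ 0.01994202 -0.78185267 -0.62314422]]
{'time': 0.1, 'joints': array([ 6.29225143e+01,  1.48548527e+01,  8.80045744e+01,  1.28451886e-03,
        7.72339461e+01, -1.16181434e+01]), 'qvel': array([ 0.05397047, -0.15473527, -0.184165  , -0.13309347, -0.01305908,
        0.00982556]), 'joint_torque': array([ 1.42682016e-03, -4.46971643e+01, -2.91246217e+01, -3.66503846e-04,
        6.35765522e-03,  4.76490629e-05]), 'tool_pos': array([0.14636433, 0.52972628, 0.25556158]), 'tcp_rot': array([[-9.63818387e-01,  2.66558693e-01, -7.61285900e-04],
       [ 2.66559550e-01,  9.63817373e-01, -1.44109160e-03],
       [ 3.49605083e-04, -1.59187861e-03, -9.99998672e-01]]), 'contact_force': array([ 0.07486516,  0.24371735, -0.09670776]), 'wrist_torque': array([-0.01175591,  0.01166804, -0.00139618]), 'opening': 1.0006984606246538}
```

View pics/t0b.png

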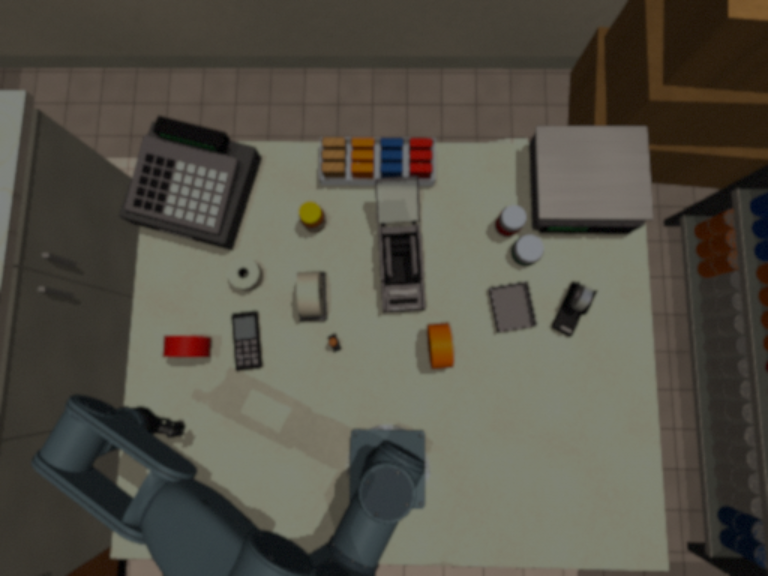

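View pics/s0b.png

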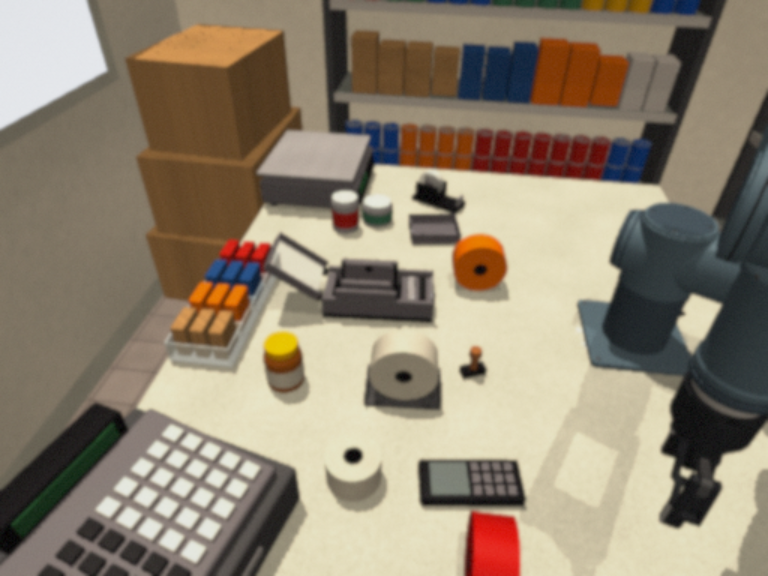

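The wanted roll is the white one on its rim in the dark cradle, top (312,296), side (403,368). It could be confused with the white spare on end (245,275), the orange roll (440,345) and the red roll (187,346). The printer is at top (400,250) and the tray at (512,307). Next is one close crop to check.

Run:
```python
from h import *
crop('t0',190,115,290,215,5.5,'a');crop('s0',170,150,300,280,4.23,'b')
a=cv2.imread('pics/a.png');b=cv2.imread('pics/b.png');b=cv2.resize(b,(550,550));a=cv2.resize(a,(550,550))
crop('t0',190,110,290,215,5.6,'c1')
```

```text
(no output)
```

View pics/c1.png

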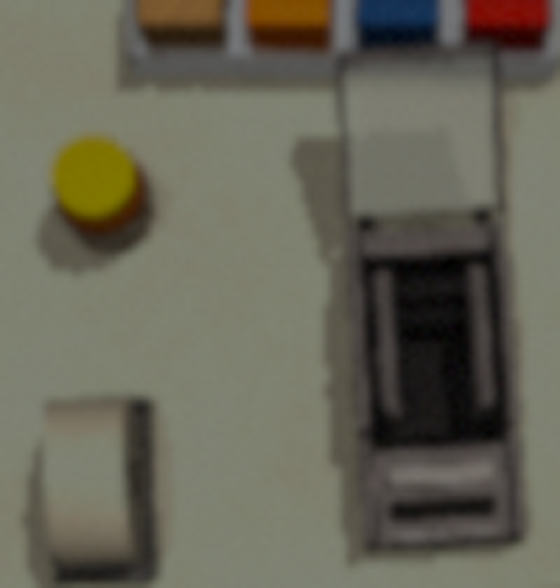

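View pics/b.png

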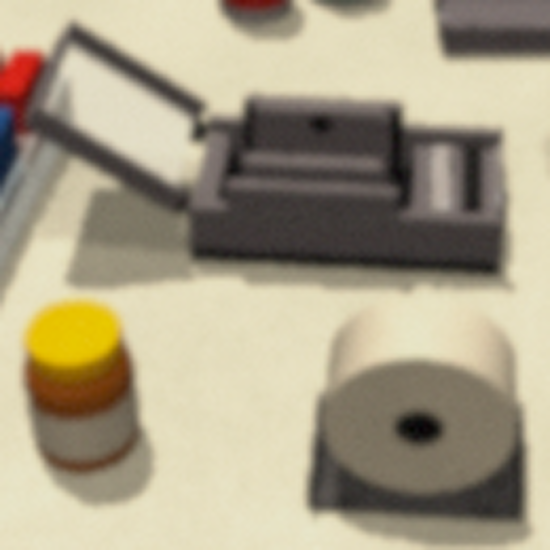

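The crop confirms the white roll in the dark cradle: face centre at about side-crop (420,427), top-crop (90,480). Next I'll compute poses and brighten the bay.

Run:
```python
from h import *
T=lambda u,v,z:atz('t0',190+u/5.6,110+v/5.6,z)[:2].round(4)
S=lambda u,v,z:atz('s0',170+u/4.23,150+v/4.23,z)[:2].round(4)
a=S(190,262,0);b=S(500,272,0);print('printer +y bottom edge',a,b,np.linalg.norm(a-b),np.degrees(np.arctan2(*(a-b)[::-1])))
for p in[(365,545),(522,540),(358,222),(497,215)]:print('shell corners z.06/.078',p,T(*p,.06),T(*p,.078))
for p in[(376,262),(400,415),(470,262),(492,410),(382,262),(393,415),(476,262),(487,410)]:print('guide',p,T(*p,.088))
print('hub notch top-left? cradle',S(308,510,0),S(525,518,0))
for p in[(45,400),(130,398),(57,572),(155,578)]:print('roll/cradle',p,T(*p,.136),T(*p,.03))
# roll disc ellipse: extreme left/right/top/bottom of face
for p in[(322,425),(520,425),(420,360),(422,493),(419,427)]:print('disc',p,*ray('s0',170+p[0]/4.23,150+p[1]/4.23)[1].round(4))
for p in[(490,287),(522,282),(535,326),(500,332)]:print('tray rim',atz('t0',p[0]/1.5,p[1]/1.5,.03)[:2].round(4))
im=cv2.imread('pics/t0.png')[145:200,245:290].astype(float)
im=np.clip(cv2.resize(im,None,fx=11,fy=11,interpolation=cv2.INTER_CUBIC)*4,0,255);cv2.imwrite('pics/bay.png',im)
```

```text
printer +y bottom edge [0.667  0.0379] [0.4266 0.0139] 0.24159503306152638 5.701153964683376
shell corners z.06/.078 (365, 545) [0.4277 0.0183] [0.4258 0.0181]
shell corners z.06/.078 (522, 540) [ 0.4329 -0.0978] [ 0.431  -0.0966]
shell corners z.06/.078 (358, 222) [0.6745 0.0269] [0.6695 0.0266]
shell corners z.06/.078 (497, 215) [ 0.6809 -0.0787] [ 0.6759 -0.0777]
guide (376, 262) [0.6362 0.0126]
guide (400, 415) [ 0.5209 -0.0064]
guide (470, 262) [ 0.6369 -0.0572]
guide (492, 410) [ 0.5254 -0.0739]
guide (382, 262) [0.6362 0.0082]
guide (393, 415) [ 0.5209 -0.0013]
guide (476, 262) [ 0.6369 -0.0616]
guide (487, 410) [ 0.5254 -0.0702]
hub notch top-left? cradle [0.5365 0.2669] [0.3952 0.2534]
roll/cradle (45, 400) [0.5206 0.247 ] [0.5396 0.266 ]
roll/cradle (130, 398) [0.5228 0.1863] [0.5419 0.2006]
roll/cradle (57, 572) [0.3979 0.2337] [0.4073 0.2518]
roll/cradle (155, 578) [0.3946 0.1645] [0.4038 0.1772]
disc (322, 425) 0.1086 -0.6771 -0.7451
disc (520, 425) -0.0212 -0.6935 -0.7425
disc (420, 360) 0.0484 -0.7117 -0.7102
disc (422, 493) 0.0389 -0.6577 -0.7789
disc (419, 427) 0.0449 -0.6843 -0.7448
tray rim [ 0.5029 -0.2842]
tray rim [ 0.5183 -0.3747]
tray rim [ 0.3941 -0.4073]
tray rim [ 0.3761 -0.3096][ WARN:0@0.504] global loadsave.cpp:1063 imwrite_ Unsupported depth image for selected encoder is fallbacked to CV_8U.
```

View pics/bay.png

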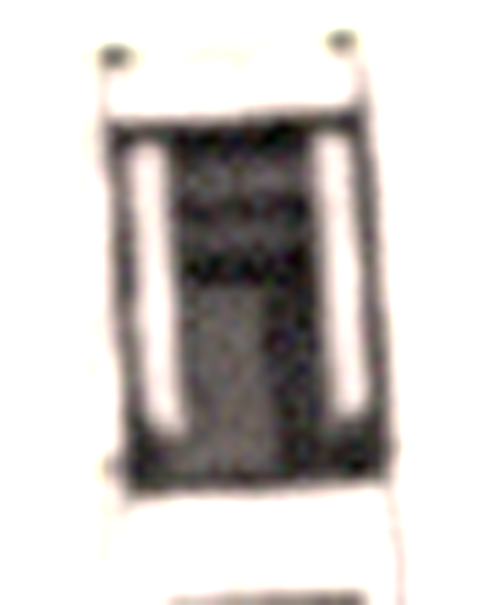

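The brightened bay shows the front floor lit up to about row 285. The tube, with its highlight, spans rows 195–280 and is centred near (245,238), which puts the core in the rear half. I'll check the pose guesses with one overlay.

```bash
cat >> h.py <<'E'
def fr(x,y,yaw):
    a=np.radians(yaw); M=np.array([[np.cos(a),-np.sin(a)],[np.sin(a),np.cos(a)]])
    return lambda p: np.r_[np.array([x,y])+M@np.array(p[:2]),p[2]]
E
python3 - <<'E'
from h import *
P=fr(.579,-.0317,5.0); C=fr(.470,.2195,5.2)
L=[]
add=lambda F,*ps:[L.append((F(a),F(b))) for a,b in zip(ps,ps[1:])]
add(P,(-.147,-.061,0),(.095,-.061,0),(.095,.061,0),(-.147,.061,0),(-.147,-.061,0))
for s in(1,-1):
    add(P,(-.075,s*.061,.078),(.075,s*.061,.078)); add(P,(-.055,s*.028,.088),(.055,s*.028,.088))
add(C,(-.07,-.04,0),(.07,-.04,0),(.07,.04,0),(-.07,.04,0),(-.07,-.04,0))
t=np.linspace(0,2*np.pi,30)
for s in(1,-1): add(C,*[(.062*np.cos(k),s*.0285,.068+.062*np.sin(k)) for k in t])
out=[]
for f,(x0,y0,x1,y1) in(('t0',(190,125,290,215)),('s0',(175,155,300,275))):
    s=400/(x1-x0); crop(f,x0,y0,x1,y1,s,'o'); im=cv2.imread('pics/o.png'); im=np.clip(im*1.5,0,255).astype(np.uint8)
    for a,b in L:
        p,q=[((proj(f,k)+.5-[x0,y0])*s).astype(int) for k in(a,b)]; cv2.line(im,tuple(map(int,p)),tuple(map(int,q)),(0,0,255),1)
    out.append(cv2.copyMakeBorder(im,0,400-im.shape[0],0,0,0))
cv2.imwrite('pics/ov.png',np.hstack(out))
p=np.linalg.inv(np.eye(2))
for v in(235,):
    q=atz('t0',245+245/11-.5,145+v/11-.5,.040); print(q, (q[0]-.579)*np.cos(.087)+(q[1]+.0317)*np.sin(.087))
E
```

```text
[ 0.60883757 -0.02875516  0.04      ] 0.029980599662072838
```

View pics/ov.png

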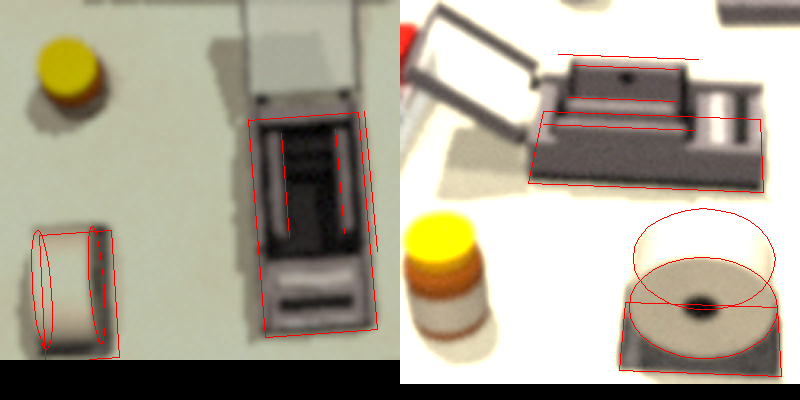

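The overlay fits to within about 3 mm: printer origin (.579,-.032) with yaw 5°, roll (.470,.2195). The core is at about +29 mm in bay x. I'll start moving by turning the tool.

```bash
cat >> h.py <<'E'
from scipy.spatial.transform import Rotation as Ro
P=(.579,-.0317,5.0); C=(.470,.2195,5.2)
def rel(p,head):
    "delta to world TCP p, tool y at heading head (deg), pointing down; in row units"
    s=r.get_state(); R=s['tcp_rot']; a=np.radians(head); y=np.array([np.cos(a),np.sin(a),0]); z=np.array([0,0,-1.])
    T=np.c_[np.cross(y,z),y,z]
    d=R.T@(np.array(p)-s['tool_pos'])/.04; w=np.degrees(Ro.from_matrix(R.T@T).as_rotvec())/6
    print('t',s['time'],'pos',s['tool_pos'].round(4),'head',np.degrees(np.arctan2(R[1,1],R[0,1])).round(2),'F',s['contact_force'].round(2),'op',round(s['opening'],3))
    print('shift',d.round(2),'turn',w.round(2))
E
python3 -m inch '[[[-0.08,0,0,0,0,0,1],[-0.08,0,0,0,0,0,1],[-0.08,0,0,0,0,0,1],[-0.08,0,0,0,0,0,1],[-0.08,0,0,0,0,0,1],[-0.08,0,0,0,0,0,1],[-0.08,0,0,0,0,0,1],[-0.08,0,0,0,0,0,1],[-0.08,0,0,0,0,0,1],[-0.08,0,0,0,0,0,1],[-0.08,0,0,0,0,0,1],[-0.08,0,0,0,0,0,1]]]' 20
python3 -c "
from h import *
rel(fr(*P)((.029,0,.16)),5)"
```

```text
time: 1.3
tool_pos: [0.1446, 0.5263, 0.2492]
tcp_rot: [[0.006, 1.0, -0.007], [1.0, -0.006, -0.014], [-0.014, -0.007, -1.0]]
contact_force: [-0.0, 0.0, -0.2]
opening: 0.539
t 1.3 pos [0.1446 0.5263 0.2492] head -0.35 F [-0.04  0.02 -0.19] op 0.539
shift [-13.78  11.68   2.34] turn [-0.07  0.13 -0.89]
```

```bash
python3 -m inch '[[[-0.08,-0.9,0.77,0,0,0,-0.5],[-0.08,-0.9,0.77,0,0,0,-0.4],[-0.08,-0.9,0.77,0,0,0,0],[-0.08,-0.9,0.77,0,0,0,0],[-0.08,-0.9,0.77,0,0,0,0],[-0.08,-0.9,0.77,0,0,0,0],[-0.08,-0.9,0.77,0,0,0,0],[-0.08,-0.9,0.77,0,0,0,0],[-0.08,-0.9,0.77,0,0,0,0],[-0.08,-0.9,0.77,0,0,0,0],[-0.08,-0.9,0.77,0,0,0,0],[-0.08,-0.9,0.77,0,0,0,0]]]' 
python3 -c "
from h import *
rel(fr(*P)((.029,0,.16)),5)"
```

```text
time: 2.5
tool_pos: [0.5542, 0.1127, 0.2466]
tcp_rot: [[-0.098, 0.995, -0.014], [0.995, 0.097, -0.014], [-0.013, -0.015, -1.0]]
contact_force: [1.0, 1.1, -0.2]
opening: 0.533
t 2.5 pos [0.5542 0.1127 0.2466] head 5.59 F [ 0.96  1.13 -0.25] op 0.533
shift [-3.63  1.02  2.2 ] turn [-0.14  0.12  0.1 ]
```

```bash
python3 -m inch '[[[-0.08,-0.9,0.25,0.4,0,0.1,0],[-0.08,-0.9,0.25,0.4,-0.1,0,0.1],[-0.08,-0.9,0.25,0.5,0,0,0],[-0.08,-0.7,0.25,0.5,0,0,0],[-0.08,0,0,0.4,0,0,0],[-0.08,0,0,0,0,0,0],[-0.08,0,0,0,0,0,0]]]' 
python3 -c "
from h import *
rel(fr(*P)((.029,0,.12)),5)
snap('side','s1');snap('top','t1')
crop('s1',175,90,300,215,3.2,'o1');crop('t1',220,125,300,205,5,'o2')
cv2.imwrite('pics/v1.png',np.hstack([np.clip(1.6*cv2.imread('pics/o1.png'),0,255),np.clip(2*cv2.imread('pics/o2.png'),0,255)]).astype(np.uint8))"
```

```text
time: 3.2
tool_pos: [0.6113, -0.0324, 0.1525]
tcp_rot: [[-0.078, 0.997, -0.006], [0.997, 0.078, -0.002], [-0.002, -0.006, -1.0]]
contact_force: [-0.3, 0.6, -0.1]
opening: 0.542
t 3.2 pos [ 0.6113 -0.0324  0.1525] head 4.49 F [-0.26  0.57 -0.07] op 0.542
shift [ 0.09 -0.07  0.81] turn [-0.06  0.02 -0.09]
```

View pics/v1.png

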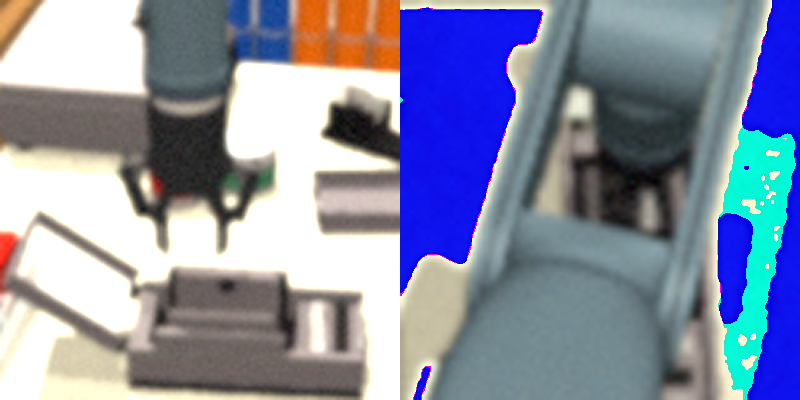

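The side view shows the gripper clear above the bay with its fingers over the core. I'll descend guarded.

```bash
python3 -m inch '[[[-0.08,0.09,-0.07,0.3,-0.05,0,-0.05],[-0.08,0,0,0.4,0,0,0],[-0.08,0,0,0.4,0,0,0],[-0.08,0,0,0.4,0,0,0],[-0.08,0,0,0.3,0,0,0],[-0.08,0,0,0.2,0,0,0],[-0.08,0,0,0,0,0,0]]]' 
python3 -c "
from h import *
rel(fr(*P)((.029,0,.042)),5)"
```

```text
time: 4.0
tool_pos: [0.6128, -0.0232, 0.0801]
tcp_rot: [[-0.093, 0.995, 0.016], [0.996, 0.093, -0.005], [-0.006, 0.016, -1.0]]
contact_force: [0.4, -0.1, 0.3]
opening: 0.541
t 4.0 pos [ 0.6128 -0.0232  0.0801] head 5.36 F [ 0.43 -0.11  0.31] op 0.541
shift [-0.13 -0.15  0.95] turn [0.15 0.06 0.06]
```

```bash
python3 -m inch '[[[-0.08,-0.13,-0.15,0.1,0.15,0.06,0.06],[-0.08,0,0,0,0,0,0]]]' 
python3 -c "
from h import *
rel(fr(*P)((.029,0,.042)),5)"
python3 -m inch '[[[-0.08,0,0,0.2,0,0,0],[-0.08,0,0,0.15,0,0,0],[-0.08,0,0,0,0,0,0]]]' 
python3 -c "
from h import *
rel(fr(*P)((.029,0,.042)),5)"
```

```text
time: 4.2
tool_pos: [0.6077, -0.029, 0.077]
tcp_rot: [[-0.088, 0.996, 0.0], [0.996, 0.088, -0.0], [-0.0, 0.0, -1.0]]
contact_force: [-1.0, -0.1, -0.5]
opening: 0.542
t 4.2 pos [ 0.6077 -0.029   0.077 ] head 5.03 F [-1.01 -0.05 -0.45] op 0.542
shift [-0.    0.    0.87] turn [0.   0.   0.01]
time: 4.5
tool_pos: [0.6085, -0.0299, 0.063]
tcp_rot: [[-0.087, 0.996, 0.003], [0.996, 0.087, -0.001], [-0.001, 0.003, -1.0]]
contact_force: [0.2, -0.4, 1.0]
opening: 0.54
t 4.5 pos [ 0.6085 -0.0299  0.063 ] head 4.97 F [ 0.17 -0.37  0.99] op 0.54
shift [ 0.02 -0.01  0.53] turn [ 0.02  0.01 -0.01]
```

```bash
for i in 1 2; do python3 -m inch '[[[-0.08,0,0,0.13,0,0,0],[-0.08,0,0,0.05,0,0,0],[-0.08,0,0,0,0,0,0]]]' | egrep 'pos|force'; done
python3 -c "
from h import *
rel(fr(*P)((.029,0,.042)),5)"
```

```text
tool_pos: [0.6084, -0.0299, 0.0549]
contact_force: [0.4, 0.4, 0.9]
tool_pos: [0.6086, -0.0298, 0.0472]
contact_force: [-0.2, -0.6, 0.8]
t 5.1 pos [ 0.6086 -0.0298  0.0472] head 4.97 F [-0.16 -0.56  0.84] op 0.54
shift [ 0.02 -0.02  0.13] turn [ 0.02  0.01 -0.01]
```

```bash
python3 -m inch '[[[-0.08,0,0,0.1,0,0,0],[-0.08,0,0,0,0,0,0]]]' | egrep 'pos|force'
python3 -m inch '[[[0,0,0,0,0,0,0],[0.1,0,0,0,0,0,0],[0.2,0,0,0,0,0,0],[0.3,0,0,0,0,0,0]]]' 20 | egrep 'pos|force|open'
python3 -m inch '[[[0.4,0,0,0,0,0,0],[0.5,0,0,0,0,0,0],[0.5,0,0,0,0,0,0]]]' 20 | egrep 'pos|force|open'
```

```text
tool_pos: [0.6086, -0.0298, 0.0429]
contact_force: [0.3, 0.6, -1.7]
tool_pos: [0.6085, -0.0298, 0.0431]
contact_force: [-1.9, 0.1, 1.4]
opening: 0.37
tool_pos: [0.6084, -0.0298, 0.0431]
contact_force: [1.0, 0.5, 0.1]
opening: 0.365
```

The jaws stopped at 31 mm, so the core is gripped. I'll lift it out.

```bash
python3 -m inch '[[[0.6,0,0,0,0,0,0],[0.6,0,0,-0.1,0,0,0],[0.6,0,0,-0.15,0,0,0],[0.6,0,0,-0.2,0,0,0]]]' 35 | egrep 'pos|force|open'
python3 -m inch '[[[0.6,0,0,-0.2,0,0,0],[0.6,0,0,-0.3,0,0,0],[0.6,0,0,-0.4,0,0,0],[0.6,0,0,-0.5,0,0,0],[0.6,0,0,-0.7,0,0,0],[0.6,0,0,-0.7,0,0,0],[0.6,0,0,-0.7,0,0,0],[0.6,0,0,-0.3,0,0,0]]]' | egrep 'pos|force|open'
python3 -c "
from h import *
rel((.447,-.344,.17),5)"
```

```text
tool_pos: [0.6068, -0.0294, 0.0593]
contact_force: [1.5, -1.7, -5.9]
opening: 0.359
tool_pos: [0.6069, -0.0299, 0.2254]
contact_force: [-0.2, -0.1, -0.1]
opening: 0.358
t 7.2 pos [ 0.6069 -0.0299  0.2254] head 4.99 F [-0.19 -0.12 -0.1 ] op 0.358
shift [-7.47 -4.67  1.39] turn [ 0.02  0.01 -0.  ]
```

```bash
python3 -m inch '[[[0.6,-0.7,-0.45,0,0,0,0],[0.6,-0.7,-0.45,0,0,0,0],[0.6,-0.7,-0.45,0,0,0,0],[0.6,-0.7,-0.45,0,0,0,0],[0.6,-0.7,-0.45,0,0,0,0],[0.6,-0.7,-0.45,0,0,0,0],[0.6,-0.7,-0.45,0,0,0,0],[0.6,-0.7,-0.45,0,0,0,0],[0.6,-0.7,-0.45,0,0,0,0],[0.6,-0.7,-0.45,0,0,0,0],[0.6,-0.5,-0.2,0,0,0,0],[0.6,0,0,0,0,0,0]]]' | egrep 'pos|force|open'
python3 -c "
from h import *
rel((.447,-.344,.055),5)
snap('side','s2');snap('top','t2')
crop('s2',200,40,340,180,2.85,'o1');crop('t2',240,140,390,290,2.66,'o2')
cv2.imwrite('pics/v2.png',np.hstack([np.clip(1.3*cv2.imread('pics/o1.png')[:399,:399].astype(float),0,255),np.clip(1.5*cv2.imread('pics/o2.png')[:399,:399].astype(float),0,255)]).astype(np.uint8))"
```

```text
tool_pos: [0.4423, -0.3558, 0.2375]
contact_force: [-1.3, 1.1, -1.1]
opening: 0.351
t 8.4 pos [ 0.4423 -0.3558  0.2375] head 5.33 F [-1.3   1.06 -1.05] op 0.351
shift [0.34 0.06 4.56] turn [0.18 0.11 0.05]
```

View pics/v2.png

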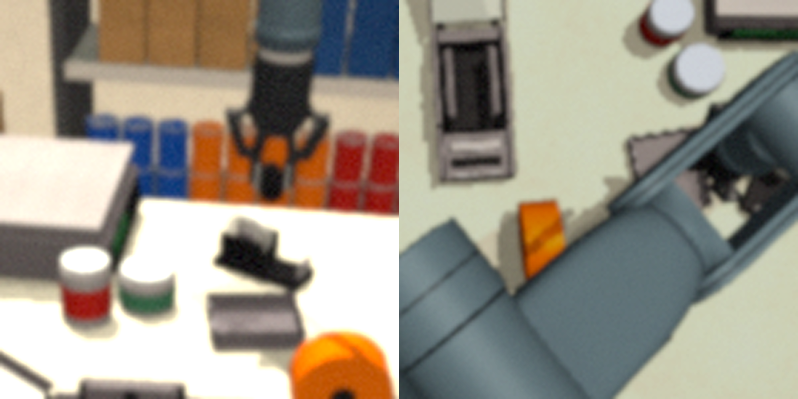

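The core is in the jaws (side crop 272,180), above and behind the tray (255,320). I'll lower it in.

```bash
python3 -m inch '[[[0.6,0.34,0.06,0.5,0.18,0.11,0.05],[0.6,0,0,0.7,0,0,0],[0.6,0,0,0.7,0,0,0],[0.6,0,0,0.7,0,0,0],[0.6,0,0,0.6,0,0,0],[0.6,0,0,0.4,0,0,0],[0.6,0,0,0.2,0,0,0],[0.6,0,0,0,0,0,0]]]' | egrep 'pos|force|open'
python3 -c "
from h import *
rel((.447,-.344,.045),5)"
```

```text
tool_pos: [0.4505, -0.3283, 0.0839]
contact_force: [-0.8, 0.0, 0.5]
opening: 0.361
t 9.3 pos [ 0.4505 -0.3283  0.0839] head 5.76 F [-0.84  0.04  0.54] op 0.361
shift [-0.38 -0.13  0.97] turn [ 0.05 -0.01  0.13]
```

```bash
python3 -m inch '[[[0.6,-0.38,-0.13,0.2,0,0,0.13],[0.6,0,0,0.3,0,0,0],[0.6,0,0,0.3,0,0,0],[0.6,0,0,0.1,0,0,0],[0.6,0,0,0.0,0,0,0]]]' | egrep 'pos|force|open'
python3 -m inch '[[[0.3,0,0,0,0,0,0],[0,0,0,0,0,0,0],[-0.3,0,0,0,0,0,0],[-0.3,0,0,0,0,0,0],[-0.3,0,0,0,0,0,0],[-0.3,0,0,-0.3,0,0,0],[-0.3,0,0,-0.7,0,0,0],[-0.3,0,0,-0.8,0,0,0],[-0.3,0,0,-0.8,0,0,0],[-0.3,0,0,-0.8,0,0,0],[-0.3,0,0,-0.8,0,0,0]]]' | egrep 'pos|force|open'
python3 -c "
from h import *
snap('side','s3')
crop('s3',240,110,360,200,5,'v3')
rel(fr(*C)((0,0,.23)),95.2)"
```

```text
tool_pos: [0.4487, -0.346, 0.0477]
contact_force: [-0.7, 0.6, -0.0]
opening: 0.359
tool_pos: [0.4455, -0.3434, 0.2222]
contact_force: [1.1, -0.4, -0.3]
opening: 0.652
t 10.95 pos [ 0.4475 -0.3456  0.2287] head 4.99 F [ 0.9  -0.38  3.7 ] op 0.653
shift [14.02  1.79 -0.09] turn [  0.04   0.11 -15.04]
```

View pics/v3.png

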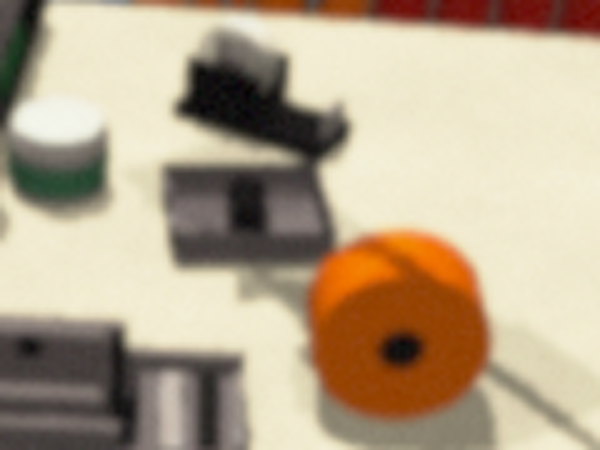

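The core lies in the tray (245,205). I'll turn the tool and go to the new roll.

```bash
python3 -m inch '[[[-0.5,0.9,0,-0.2,0,0,0],[-0.5,0.9,0,-0.2,0,0,0],[-0.5,0.9,0,0,0,0,0],[-0.9,0.9,0,0,0,0,0],[-0.9,0.9,0,0,0,0,0],[-0.9,0.9,0,0,0,0,0],[-0.9,0.9,0,0,0,0,0],[-0.9,0.9,0,0,0,0,0],[-0.9,0.9,0,0,0,0,0],[-0.9,0.9,0,0,0,0,0],[-0.9,0.9,0,0,0,0,0],[-0.9,0.9,0,0,0,0,0]]]' | egrep 'pos|force|open'
python3 -m inch '[[[-1,0.3,0,0,0,0,-1],[-1,0,0,0,0,0,-1],[-1,0,0,0,0,0,-1],[-1,0,0,0,0,0,-1],[-1,0,0,0,0,0,-1],[-1,0,0,0,0,0,-1],[-1,0,0,0,0,0,-1],[-1,0,0,0,0,0,-1],[-1,0,0,0,0,0,-1],[-1,0,0,0,0,0,-1],[-1,0,0,0,0,0,-1],[-1,0,0,0,0,0,-1]]]' | egrep 'pos|force|open'
python3 -c "
from h import *
rel(fr(*C)((0,0,.23)),95.2)"
```

```text
tool_pos: [0.4101, 0.0946, 0.2529]
contact_force: [0.5, -0.2, -0.2]
opening: 0.952
tool_pos: [0.4057, 0.1133, 0.2624]
contact_force: [-0.3, -0.3, -0.5]
opening: 1.002
t 13.35 pos [0.4057 0.1133 0.2624] head 79.91 F [-0.32 -0.3  -0.5 ] op 1.002
shift [-1.08  2.9   0.84] turn [-0.13  0.46 -2.55]
```

```bash
python3 -m inch '[[[-1,0,0.5,0,0,0.2,-0.8],[-1,-0.5,0.7,0.2,0,0.2,-0.8],[-1,-0.5,0.7,0.2,-0.1,0,-0.8],[-1,-0.4,0.7,0.2,0,0,0],[-1,0,0.1,0.2,0,0,0],[-1,0,0,0,0,0,0]]]' | egrep 'pos|force|open'
python3 -c "
from h import *
rel(fr(*C)((0,0,.2)),95.2)"
```

```text
tool_pos: [0.4671, 0.2234, 0.2347]
contact_force: [-0.3, -1.0, 0.0]
opening: 1.0
t 13.95 pos [0.4671 0.2234 0.2347] head 95.0 F [-0.35 -1.03  0.01] op 1.0
shift [-0.05 -0.1   0.87] turn [-0.02  0.12 -0.03]
```

```bash
python3 -m inch '[[[-1,-0.05,-0.1,0.5,0,0.12,-0.03],[-1,0,0,0.5,0,0,0],[-1,0,0,0.4,0,0,0],[-1,0,0,0.3,0,0,0],[-1,0,0,0,0,0,0]]]' | egrep 'pos|force|open'
python3 -c "
from h import *
rel(fr(*C)((0,0,.121)),95.2)"
```

```text
tool_pos: [0.4687, 0.2162, 0.1689]
contact_force: [0.0, 0.0, -0.2]
opening: 1.001
t 14.45 pos [0.4687 0.2162 0.1689] head 95.12 F [ 0.01  0.03 -0.18] op 1.001
shift [-0.03  0.08  1.2 ] turn [-0.03  0.04 -0.01]
```

```bash
python3 -m inch '[[[-1,-0.03,0.08,0.3,0,0.04,0],[-1,0,0,0.3,0,0,0],[-1,0,0,0.3,0,0,0],[-1,0,0,0.2,0,0,0],[-1,0,0,0,0,0,0]]]' | egrep 'pos|force|open'
python3 -c "
from h import *
rel(fr(*C)((0,0,.121)),95.2)"
python3 -m inch '[[[-0.9,0,0,0,0,0,0],[-0.8,0,0,0,0,0,0],[-0.7,0,0,0,0,0,0],[-0.6,0,0,0,0,0,0]]]' 20| egrep 'pos|force|open'
python3 -m inch '[[[-0.5,0,0,0,0,0,0],[-0.45,0,0,0,0,0,0],[-0.4,0,0,0,0,0,0],[-0.3,0,0,0,0,0,0],[-0.2,0,0,0,0,0,0],[-0.2,0,0,0,0,0,0]]]' 20| egrep 'pos|force|open'
python3 -c "
from h import *
rel(fr(*C)((0,0,.121)),95.2)"
```

```text
tool_pos: [0.4707, 0.2192, 0.1235]
contact_force: [0.0, -0.1, -0.1]
opening: 0.993
t 14.95 pos [0.4707 0.2192 0.1235] head 95.08 F [ 0.03 -0.08 -0.08] op 0.993
shift [0.02 0.01 0.06] turn [-0.03  0.03 -0.02]
tool_pos: [0.4712, 0.2194, 0.1239]
contact_force: [0.0, 0.0, -0.0]
opening: 0.801
tool_pos: [0.4717, 0.2194, 0.1249]
contact_force: [-0.2, -0.4, 0.8]
opening: 0.669
t 15.95 pos [0.4717 0.2194 0.1249] head 95.09 F [-0.16 -0.44  0.81] op 0.669
shift [0.04 0.01 0.1 ] turn [-0.03  0.05 -0.02]
```

The roll is gripped: 57 mm between the jaws, TCP 57 mm above the roll centre. I'll firm the grip and lift.

```bash
python3 -m inch '[[[0,0,0,0,0,0,0],[0,0,0,-0.2,0,0,0],[0,0,0,-0.4,0,0,0],[0,0,0,-0.6,0,0,0],[0,0,0,-0.7,0,0,0],[0,0,0,-0.7,0,0,0],[0,0,0,-0.7,0,0,0],[0,0,0,-0.5,0,0,0],[0,0,0,-0.2,0,0,0]]]' 70| egrep 'pos|force|open'
python3 -c "
from h import *
print(atz('t0',190+97/5.6,110+180/5.6,.1), atz('s0',170+322/4.23,150+125/4.23,.074), fr(*P)((0,-.026,.074)))
rel(fr(*P)((0,0,.27)),95)"
```

```text
tool_pos: [0.4654, 0.219, 0.2852]
contact_force: [0.1, -0.2, -4.4]
opening: 0.655
[0.69391908 0.22107959 0.1       ] [ 0.57743783 -0.0564204   0.074     ] [ 0.58126605 -0.05760106  0.074     ]
t 16.85 pos [0.4654 0.219  0.2852] head 95.1 F [ 0.15 -0.2  -4.45] op 0.655
shift [-2.28 -6.49  0.38] turn [-0.04 -0.13  0.02]
```

```bash
python3 -m inch '[[[0,-0.2,-0.5,0,0,0,0],[0,-0.3,-0.8,0,0,-0.1,0],[0,-0.3,-0.8,0,0,0,0],[0,-0.3,-0.8,0,0,0,0],[0,-0.3,-0.8,0,0,0,0],[0,-0.3,-0.8,0,0,0,0],[0,-0.2,-0.8,0,0,0,0],[0,-0.2,-0.5,0,0,0,0],[0,0,0,0,0,0,0]]]' | egrep 'pos|force|open'
python3 -c "
from h import *
rel(fr(*P)((0,0,.24)),95)"
```

```text
tool_pos: [0.5685, -0.011, 0.2762]
contact_force: [0.7, 0.2, -4.9]
opening: 0.654
t 17.75 pos [ 0.5685 -0.011   0.2762] head 95.36 F [ 0.67  0.18 -4.9 ] op 0.654
shift [-0.23 -0.54  0.9 ] turn [ 0.   -0.18  0.06]
```

```bash
python3 -m inch '[[[0,-0.23,-0.54,0.3,0,-0.15,0.06],[0,0,0,0.3,0,0,0],[0,0,0,0.3,0,0,0],[0,0,0,0,0,0,0]]]' | egrep 'pos|force|open'
python3 -c "
from h import *
rel(fr(*P)((0,0,.23)),95)
snap('side','s4');snap('top','t4')
crop('s4',195,100,295,220,5,'o1');crop('t4',225,120,305,216,5,'o2')
a=cv2.imread('pics/o1.png').astype(float)[:480];b=cv2.imread('pics/o2.png').astype(float)[:480]
b=cv2.resize(b,(300,480)) if 0 else b[:, :300]
cv2.imwrite('pics/v4.png',np.clip(np.hstack([cv2.imread('pics/o1.png').astype(float),np.pad(b,((0,600-len(b)),(0,0),(0,0)))*1.7]),0,255).astype(np.uint8))"
```

```text
tool_pos: [0.5768, -0.0305, 0.2342]
contact_force: [-0.1, 0.5, -3.9]
opening: 0.656
t 18.15 pos [ 0.5768 -0.0305  0.2342] head 94.94 F [-0.07  0.52 -3.91] op 0.656
shift [-0.05 -0.03  0.1 ] turn [ 0.05 -0.11 -0.01]
```

View pics/v4.png

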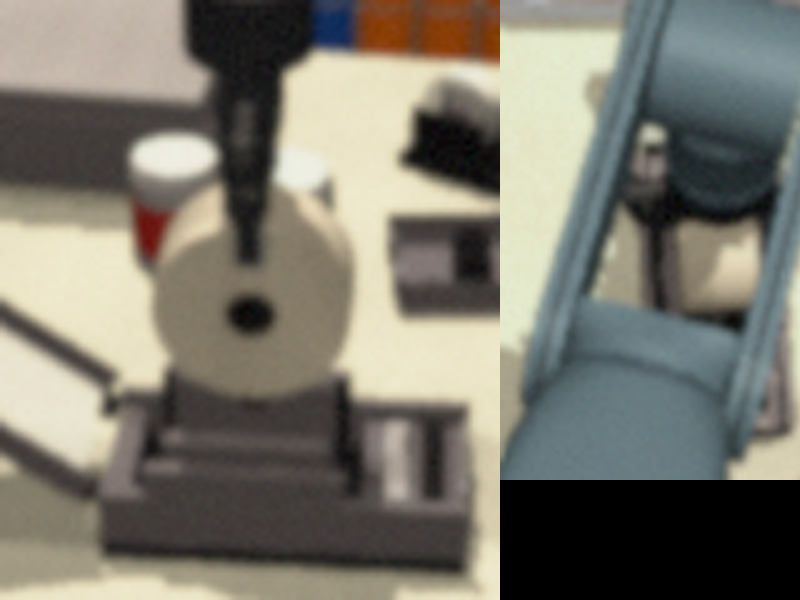

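Run:
```python
from h import *
q=lambda p:((proj('s4',p)-[195,100])*5).round(1)
t=np.array([.5768,-.0305,.2342]); y=np.array([-.087,.996,0])
for dz in(-.055,-.057):print('face ctr exp',q(t+y*.0285+[0,0,dz]))
F=fr(*P)
for s in(1,-1):print('guide',s,q(F((.055,s*.0285,.088))),q(F((-.055,s*.0285,.088))))
print('hub -y',q(F((0,-.026,.074))),'s0 seen',(np.array([170+322/4.23,150+125/4.23])-[195,100])*5)
print('shell bottom +y',q(F((.095,.061,0))),q(F((-.147,.061,0))))
print('10mm in x =',q(F((.01,-.026,.074)))-q(F((0,-.026,.074))))
```

```text
face ctr exp [246.3 310.6]
face ctr exp [246.3 313.4]
guide 1 [158.8 425.1] [329.7 431.8]
guide -1 [168.2 373.9] [332.8 380.2]
hub -y [250.2 396.2] s0 seen [255.61465721 397.75413712]
shell bottom +y [ 97.9 559. ] [464.9 573.7]
10mm in x = [-14.8  -0.6]
```

```bash
python3 -m inch '[[[0,-0.03,-0.03,0.2,0,-0.1,0],[0,0,0,0.15,0,0,0],[0,0,0,0,0,0,0]]]' | egrep 'force'
python3 -c "
from h import *
rel(fr(*P)((-.001,0,.205)),95)"
```

```text
contact_force: [-0.0, 0.3, -4.4]
t 18.55 pos [ 0.5797 -0.0302  0.2229] head 95.09 F [-0.01  0.32 -4.38] op 0.655
shift [ 0.05 -0.04  0.45] turn [0.03 0.06 0.02]
```

```bash
python3 -m inch '[[[0,0.05,-0.04,0.1,0,0.05,0],[0,0,0,0.1,0,0,0],[0,0,0,0,0,0,0]]]' | egrep 'pos|force'
for i in 1 2 3; do python3 -m inch '[[[0,0,0,0.1,0,0,0],[0,0,0,0.1,0,0,0],[0,0,0,0,0,0,0]]]' | egrep 'pos|force'; done
python3 -c "
from h import *
rel(fr(*P)((-.001,0,.131)),95)"
```

```text
tool_pos: [0.5779, -0.0319, 0.2148]
contact_force: [-0.0, 0.3, -4.8]
tool_pos: [0.578, -0.0321, 0.2062]
contact_force: [-0.4, -0.3, -4.5]
tool_pos: [0.5787, -0.0316, 0.1991]
contact_force: [0.1, -0.0, -7.2]
tool_pos: [0.5796, -0.0319, 0.1934]
contact_force: [0.3, 2.0, -10.4]
t 19.75 pos [ 0.5796 -0.0319  0.1934] head 95.12 F [  0.34   1.97 -10.36] op 0.654
shift [0.05 0.01 1.56] turn [0.01 0.07 0.02]
```

```bash
for i in 1 2 3; do python3 -m inch '[[[0,0.02,0,0.1,0,0.02,0],[0,0,0,0.12,0,0,0]]]' | egrep 'pos|force'; done
python3 -c "
from h import *
rel(fr(*P)((-.001,0,.131)),95)"
```

```text
tool_pos: [0.5802, -0.0322, 0.1861]
contact_force: [-1.2, 2.0, 3.3]
tool_pos: [0.5805, -0.0324, 0.1778]
contact_force: [-0.2, 1.0, 3.1]
tool_pos: [0.5804, -0.0325, 0.1688]
contact_force: [-0.9, 0.5, 3.5]
t 20.35 pos [ 0.5804 -0.0325  0.1688] head 95.12 F [-0.94  0.54  3.52] op 0.655
shift [0.07 0.02 0.94] turn [-0.01  0.09  0.02]
```

```bash
for i in 1 2 3; do python3 -m inch '[[[0,0.04,0,0.1,0,0.03,0],[0,0.02,0,0.1,0,0,0]]]' | egrep 'pos|force'; done
python3 -c "
from h import *
rel(fr(*P)((-.001,0,.131)),95)"
```

```text
tool_pos: [0.579, -0.0327, 0.1603]
contact_force: [0.9, 1.3, 3.4]
tool_pos: [0.5772, -0.033, 0.1518]
contact_force: [-0.0, 1.4, 3.7]
tool_pos: [0.5752, -0.0333, 0.1432]
contact_force: [1.4, 1.5, 3.7]
t 20.95 pos [ 0.5752 -0.0333  0.1432] head 95.11 F [1.4  1.45 3.7 ] op 0.654
shift [-0.07  0.03  0.31] turn [-0.02  0.05  0.02]
```

```bash
for i in 1 2 3 4; do python3 -m inch '[[[0,-0.02,0,0.08,0,0.02,0]]]' | egrep 'pos|force'; done
python3 -c "
from h import *
rel(fr(*P)((-.001,0,.131)),95)"
```

```text
tool_pos: [0.5752, -0.0331, 0.1394]
contact_force: [-0.4, 1.2, 0.1]
tool_pos: [0.5754, -0.0324, 0.1352]
contact_force: [2.3, 3.4, -1.1]
tool_pos: [0.5757, -0.032, 0.1311]
contact_force: [0.1, 0.3, 6.8]
tool_pos: [0.5774, -0.0319, 0.1309]
contact_force: [-8.4, 3.5, 46.5]
t 21.35 pos [ 0.5774 -0.0319  0.1309] head 95.09 F [-8.39  3.52 46.51] op 0.654
shift [-0.02  0.   -0.  ] turn [ 0.   -0.06  0.02]
```

It reached the floor at TCP .131 as predicted. I'll relieve the press at once.

```bash
python3 -m inch '[[[0,0,0,-0.015,0,0,0]]]' | egrep 'pos|force'
python3 -m inch '[[[0,0,0,0,0,0,0]]]' | egrep 'pos|force'
```

```text
tool_pos: [0.5765, -0.0319, 0.1314]
contact_force: [0.3, 0.2, -12.0]
tool_pos: [0.5763, -0.0319, 0.1312]
contact_force: [1.0, 2.0, 2.6]
```

```bash
python3 -m inch '[[[-0.1,0,0,0,0,0,0],[-0.2,0,0,0,0,0,0],[-0.35,0,0,0,0,0,0],[-0.4,0,0,0,0,0,0],[-0.5,0,0,0,0,0,0],[-0.5,0,0,0,0,0,0],[-0.5,0,0,0,0,0,0]]]' 20 | egrep 'pos|force|open'
python3 - <<'E'
from h import *
snap('side','s5')
crop('s5',195,100,295,220,5,'v5')
f=lambda n:cv2.cvtColor(cv2.imread(f'pics/{n}.png'),cv2.COLOR_BGR2GRAY).astype(np.float32)
for n in('s0','s5'):
    g=f(n)
    print(n,'mean column profile, rows 178-208',g[178:209,232:260].mean(1).round(0).astype(int))
E
```

```text
tool_pos: [0.5754, -0.0334, 0.1295]
contact_force: [-0.5, 0.2, -0.6]
opening: 0.747
s0 mean column profile, rows 178-208 [ 56  52  53  56  57  57  58  64  81 100 104  90  71  62  73  91  96  84
  68  60  58  58  59  59  59  59  58  58  58  57  56]
s5 mean column profile, rows 178-208 [109 109 112 118 122 124 123 117 106  95  88  80  69  65  72  84  87  78
  68  64  63  64  65  64  65  64  64  63  62  63  61]
```

View pics/v5.png

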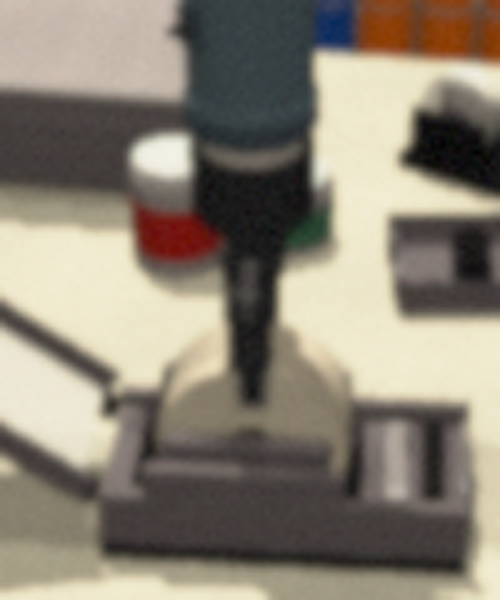

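The roll sits in the bay with its bore just at the guide's top edge (crop 250,432), and the near guide looks sprung back. I'll open wider, retreat and check.

```bash
python3 -m inch '[[[-0.7,0,0,0,0,0,0],[-0.9,0,0,0,0,0,0],[-0.9,0,0,0,0,0,0],[-0.9,0,0,-0.3,0,0,0],[-0.9,0,0,-0.6,0,0,0],[-0.9,0,0,-0.8,0,0,0],[-0.9,0,0,-0.8,0,0,0],[-0.9,0,0,-0.8,0,0,0],[-0.9,0,0,-0.8,0,0,0]]]' | egrep 'pos|force|open'
python3 -m inch '[[[-0.9,0.9,0,-0.3,0,0,0],[-0.9,0.9,0,0,0,0,0],[-0.9,0.9,0,0,0,0,0],[-0.9,0.9,0.4,0,0,0,0],[-0.9,0.9,0.4,0,0,0,0],[-0.9,0,0.8,0,0,0,0],[-0.9,0,0.8,0,0,0,0],[-0.9,0,0.8,0,0,0,0],[-0.9,0,0.8,0,0,0,0],[-0.9,0,0.8,0,0,0,0],[-0.9,0,0,0,0,0,0]]]' | egrep 'pos|force|open'
python3 - <<'E'
from h import *
snap('side','s6');snap('top','t6')
f=lambda n:cv2.cvtColor(cv2.imread(f'pics/{n}.png'),cv2.COLOR_BGR2GRAY).astype(np.float32)
for n in('s0','s6'):
    g=f(n);print(n,'rows 184-200',g[184:201,234:258].mean(1).round(0).astype(int))
for n in('t0','t6'):
    g=f(n)
    for r0 in(160,166,172,178):print(n,r0,'cols 252-284',g[r0:r0+4,252:285].mean(0).round(0).astype(int))
crop('s6',195,110,295,220,5,'o1');crop('t6',240,140,300,250,5,'o2')
a=cv2.imread('pics/o1.png');b=cv2.imread('pics/o2.png')
cv2.imwrite('pics/v6.png',np.clip(np.hstack([a,b*1.6]),0,255).astype(np.uint8))
F=fr(*P);p=F((0,.0285,.136));
for s in(1,-1):print('roll top edge exp top',(proj('t6',F((0,s*.0285,.136)))-[240,140])*5+[500,0])
# expected roll silhouette in side: extents
t=np.linspace(0,6.28,200);
for dx,dz in((0,.074),(-.004,.074),(0,.078)):
    q=np.array([(proj('s6',F((dx+.062*np.cos(k),s*.0285,dz+.062*np.sin(k))))-[195,110])*5 for k in t for s in(1,-1)]);print(dx,dz,'side x range',q[:,0].min().round(1),q[:,0].max().round(1),'top',q[:,1].min().round(1))
E
```

```text
tool_pos: [0.5749, -0.0323, 0.2981]
contact_force: [1.5, 0.3, 0.2]
opening: 0.946
tool_pos: [0.3732, 0.1467, 0.3295]
contact_force: [-0.4, -1.0, 0.7]
opening: 0.949
s0 rows 184-200 [ 58  64  81 101 105  91  71  62  72  91  97  84  68  60  58  58  59]
s6 rows 184-200 [118 112 100  91  85  78  67  63  74  93 100  88  70  61  60  60  61]
t0 160 cols 252-284 [ 71  69  58  34  36  56  64  54  32  17  16  18  19  20  16  18  20  19
  17  15  18  33  53  64  56  32  28  52  76  96 116 125 126]
t0 166 cols 252-284 [ 78  73  63  34  22  44  62  62  40  20  12  13  12  13  14  12  12  12
  12   8   9  20  42  62  66  48  26  45  70  88 105 119 125]
t0 172 cols 252-284 [ 80  71  63  42  29  45  62  69  55  29  20  23  23  24  23  24  20  11
   9  12  10  16  36  57  67  54  28  33  58  78  98 117 126]
t0 178 cols 252-284 [ 78  71  71  63  34  30  52  64  57  36  21  22  23  24  24  24  23  17
  13  12  12  16  26  45  60  60  38  25  47  73  95 116 125]
t6 160 cols 252-284 [ 73  70  60  34  35  50  54  65  93 117 122 123 123 123 123 123 123 124
 124 124 123 116  96  74  58  32  28  54  78  97 118 128 130]
t6 166 cols 252-284 [ 82  74  65  36  20  32  42  55  89 122 129 130 130 130 130 130 130 130
 130 130 130 128 115  88  67  48  28  46  72  90 107 121 128]
t6 172 cols 252-284 [ 82  72  64  45  28  35  43  50  74 105 124 127 127 127 127 127 128 127
 128 128 128 126 119  96  74  55  30  34  59  81 100 120 128]
t6 178 cols 252-284 [ 80  72  74  64  36  25  39  46  56  82 104 110 110 111 111 112 112 112
 113 112 113 112 106  90  72  62  40  24  49  76  97 118 128]
roll top edge exp top [604.43165165 141.83657318]
roll top edge exp top [675.50726079 136.4750933 ]
0 0.074 side x range 148.7 342.7 top 266.7
-0.004 0.074 side x range 154.9 348.7 top 267.0
0 0.078 side x range 148.5 342.9 top 261.6
```

View pics/v6.png

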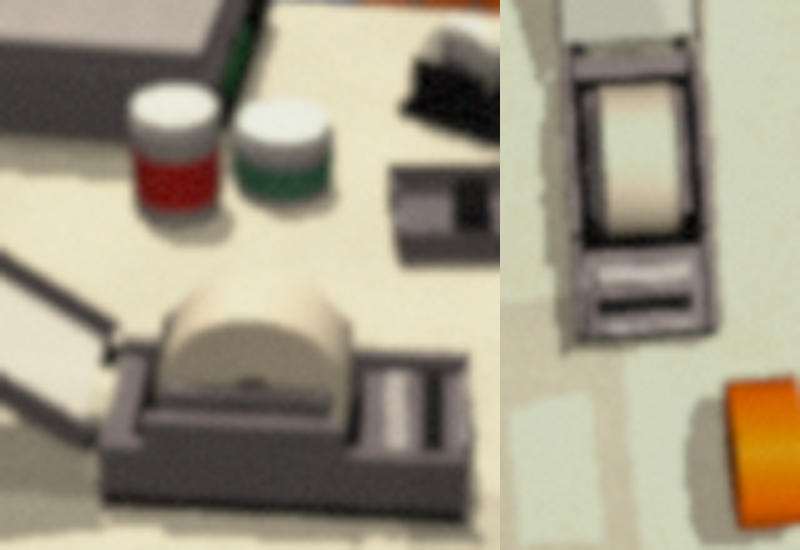

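```bash
python3 -c "
from h import *
s=r.get_state();print(s['time'],s['contact_force'].round(2));print(r.close_job())"
```

```text
24.4 [-0.39 -0.39 -0.4 ]
the job is handed in; nothing more can be done
None
```

The roll change is done and handed in at 24.4 s of the 72 s allowed. The old core is in the grey tray, and the new roll is pressed home in the bay and released. No verdict came back, so this rests on my own checks.

- **Old core:** it was in the rear half of the bay, about 29 mm from the centre. The jaws stopped on it at 31 mm, and it came out with a pull of about 6 N.
- **New roll:** I pressed it down between the guides in small steps. It met the floor at the height I had predicted. The press force dropped just before that, as expected when the hubs spring into the bore.
- **Guides:** after release, the gaps beside both guides look the same in the top view as when the bay was empty. If the hubs were not in the bore, they would have shifted by about 0.75 pixel.
- **Roll position:** its outline in the side view fits the seat to about 2 mm. That is after allowing for an offset of roughly 2–3 mm between the side camera and the overlay, close to the stated calibration error.
- **Other objects:** everything near the printer looked unmoved in the last pictures. I did not measure the bystanders one by one.
- **Arm:** it was well clear, with contact force near zero.

**Weak point:** the last downward step peaked at a wrist reading of 46 N, about 51 N of added load once the roll's weight is counted. I relieved it at once. Whether it stayed under the 60 N printer limit depends on how the guides' pinch, about 10 N, is counted. I could not measure that directly.

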